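# Lay the carton layer and swing the hold-down fork over it

### The arm

A 6-joint arm with a two-finger parallel gripper is mounted at the origin on the work surface. World frame = base frame: x ahead of the robot, y to its left, z up, the work surface at z = 0. Lengths are in m, angles in rad, forces in N, time in s.
With the tool pointing down it reaches from about 0.25 to 0.85 m from the base axis. Payload 12.5 kg.
Tool frame: the origin (TCP) lies at the very end of the fingers, on their centre line; the grasp point (between the pads) lies 19 mm behind it; z points along the fingers, y is the line along which they close (so a half turn about z gives the same grasp; the last joint's range is limited). The gripper opens to 93 mm and grips with 3 to 60 N. Pads are 15 mm wide; open, the fingers measure 128 mm over their backs; the gripper's body (75 mm by 188 mm) begins 65 mm behind the grasp point.
Start: joints at [1.056, 0.351, 1.652, -0, 1.139, -0.085], TCP at [0.229, 0.5, 0.219] pointing down, gripper open.
Joint ranges: [-2.75, 2.75], [-0.79, 2.1], [0.01, 2.65], [-1.57, 4.71], [0.07, 3.14], [-2.87, 2.87]. Speed limits (rad/s): [2.22, 2.22, 2.79, 3.14, 3.14, 3.14].

### API

Orientations are given as a unit quaternion [x, y, z, w].
In Python, from cell import ctrl, capture, camera_model gives the robot as it stands.
- The arm moves only by the tool drive_tool, never from a script. Its argument "plan" is a list of rows, each a list of 3 entries, a list of its own where there are three numbers: the turn, a rotation vector about the world's x, y, z in degrees, then the shift along the world's x, y, z in cm, then the gripper command: -1 is fully open, 1 is shut, values between are in proportion. In form: [[[wx, wy, wz], [tx, ty, tz], fingers], ...]. A call has 1 to 5 rows; each row is the pose to reach, as a shift and turn from the pose commanded when the call began; what a row does not reach only later rows make up. A row lasts 1/10 s, in which the tool goes at most 50 mm and 8.59 degrees, less where a joint would pass 70% of its speed; a pose out of reach is approached as far as the arm can. A call with a gripper value outside its range is refused whole. The fingers move at their own pace and stop on an object; the grip force is fixed at half the most. Time passes only in rows, so rows that repeat a pose let the fingers close. It gives the time, the measured TCP pose, the force, the opening and the grip force at its end, in the units of the state.
- ctrl.state(): the state, without advancing time (a new reading comes with each control period).
- capture(name): name is "side" or "top" or "wrist"; returns (picture, depth): 400x640x3 uint8, blue, green, red; 400x640 float32, m along the optical axis (not along the pixel's ray), 0 where there is no reading.
- camera_model(name): a dict with "K" (3x3 intrinsics, pixels), "rvec" (rotation vector, rad) and "tvec" (3), from world to camera coordinates, as OpenCV has them. Camera axes: x right, y down, z forward; pixel columns grow to the right and rows downward; lengths in m; the calibration is good to about 2 mm. A picture is of the moment at which its call begins: read the wrist's pose just before it. camera_model takes no time and is no camera call; for the wrist camera it gives the pose at the moment of the call.
- ctrl.job_done(): hands the job in; it is judged then, once.
The state is a dict: "time_s": time; "joint_pos": joint angles; "joint_velocities": joint speeds; "joint_efforts": joint torques, N m; "position": TCP position; "eef_rot": TCP orientation; "ft_force": force on the tool from outside, world axes, zero at the start; "torque": the same for the moment, N m; "gripper_width": finger opening in m; "finger_force": force on a finger pad.
Only numpy, scipy, OpenCV 4.12 (cv2) and the standard library are available. Lean on these libraries where they do the work, as an engineer would, in place of code of your own. Each camera call takes 0.05 s, during which the arm holds its last target. There are 200 camera calls.

### The job

Load the small pallet slab: set every carton that is on the bench flat and square on one of the painted places, one carton to a place (any carton, any place; with fewer than five cartons some places stay empty). When all of them are laid, fit the loose red handle right down onto the square shaft of the post and only then, turning it clockwise by the handle and never pushing on the yellow fork itself, swing the fork fully home over the layer; leave the handle on the shaft. Do not disturb the mug, the brush pot or the bowl, and see that the cartons still lie in their places at the end.

Things in the scene. Friction and masses are not known exactly. Their poses are not given: they have to be found in the camera images.
- carton0: kraft carton of packed cups, 96 (its x) x 64 (its y) x 45 mm high, about 300 g, with a pale paper band; along the middle of its lid is fixed a wooden carry bar 80 long (along x), 22 wide and 34 mm high (bar top 79 mm above the underside). Origin: centre of its underside, z up. All cartons are alike; four or five are present
- carton1: kraft carton of packed cups, 96 (its x) x 64 (its y) x 45 mm high, about 300 g, with a pale paper band; along the middle of its lid is fixed a wooden carry bar 80 long (along x), 22 wide and 34 mm high (bar top 79 mm above the underside). Origin: centre of its underside, z up. All cartons are alike; four or five are present
- carton2: kraft carton of packed cups, 96 (its x) x 64 (its y) x 45 mm high, about 300 g, with a pale paper band; along the middle of its lid is fixed a wooden carry bar 80 long (along x), 22 wide and 34 mm high (bar top 79 mm above the underside). Origin: centre of its underside, z up. All cartons are alike; four or five are present
- carton3: kraft carton of packed cups, 96 (its x) x 64 (its y) x 45 mm high, about 300 g, with a pale paper band; along the middle of its lid is fixed a wooden carry bar 80 long (along x), 22 wide and 34 mm high (bar top 79 mm above the underside). Origin: centre of its underside, z up. All cartons are alike; four or five are present
- carton4: kraft carton of packed cups, 96 (its x) x 64 (its y) x 45 mm high, about 300 g, with a pale paper band; along the middle of its lid is fixed a wooden carry bar 80 long (along x), 22 wide and 34 mm high (bar top 79 mm above the underside). Origin: centre of its underside, z up. All cartons are alike; four or five are present
- slab: fixed wooden pallet slab, 190 (its x) x 224 (its y) x 15 mm high, origin under its centre. Five blue-edged white painted places (96 x 64 mm, 6 to 8 mm apart): far row of three, long sides along the slab's x; near row of two end to end, long sides along its y. A steel post (32 mm thick, 100 mm high) beside it at x = -165, y = +190 mm carries the spindle
- place0 (a point): centre of a painted place on the slab's top face (15 mm above the bench), axes as the slab's; a carton here lies with its long side along the slab's x (row of three)
- place1 (a point): centre of a painted place on the slab's top face (15 mm above the bench), axes as the slab's; a carton here lies with its long side along the slab's x (row of three)
- place2 (a point): centre of a painted place on the slab's top face (15 mm above the bench), axes as the slab's; a carton here lies with its long side along the slab's x (row of three)
- place3 (a point): centre of a painted place on the slab's top face (15 mm above the bench), axes as the slab's; a carton here lies with its long side along the slab's y (row of two)
- place4 (a point): centre of a painted place on the slab's top face (15 mm above the bench), axes as the slab's; a carton here lies with its long side along the slab's y (row of two)
- shaft_top (a point): top centre of the upright brass square shaft, 146 mm above the bench; its x and y are square to the shaft's faces and turn with it. The shaft is 24 mm square, its upper 8 mm tapered to 16 mm as a lead-in, and stands 34 mm above the round shoulder (42 mm wide, 112 mm above the bench) on which the handle seats
- spindle (a joint): spindle angle, rad, growing clockwise from above; light friction (0.12 N m). It carries shaft and yellow fork: arm 210 mm, with two prongs to its right, 240 mm long, at 114 and 201 mm. 0: arm along slab's +y, clear of it; 1.571 (stop): arm along +x, prongs across the layer. Starts at 0 to 0.2. Fork underside 102, top 110 mm above the bench, 8 mm over the bars of laid cartons
- handle: loose square-bored handle, about 300 g, standing upright on the bench: steel hub 58 x 58 x 36 mm high with a square bore (26.8 mm, open below, sides along its x and y) under a red grip bar 96 long (its x), 24 wide, 34 mm high. Origin: centre of its underside. Fits the shaft in any of four quarter turns, with about 0.12 rad of play each way
- mug: blue enamel mug, 80 mm wide, 85 mm high, a bystander; origin under its centre
- brushpot: green pot of brushes, 68 mm wide, 186 mm high in all, a bystander; origin under its centre
- bowl: white porcelain bowl, 90 mm wide, 50 mm high, a bystander; origin under its centre
Things that resemble listed ones, but are neither listed nor needed, are in the scene too. Leave any green look-alike of the carton4 alone.

How it is judged:
By the outcome, as a careful person would: the job done as asked, in the order asked, and still so for the second after the job is handed in, with the robot touching nothing.
Of carton0, carton1, carton2, carton3, carton4 only 4 to 5 are there at a start; the rules pass over those that are not, and their reading is None.
At some moment in a run one of carton0, carton1, carton2, carton3, carton4 may be knocked a few centimetres aside while the robot is not near it.
It also fails if it takes over 210 s, if anything falls off the work surface, if the arm or the gripper's body presses on something with over 40 N, if the wrist force passes 120 N, or if a joint passes its speed limit or range.

## Working session

There is one attempt and no reset: what is moved stays moved. The work goes in short steps, Python scripts to look and compute and a tool call to move; the robot and the scene stay as the last step left them, time stands still between calls to the robot, and variables do not carry over. Pictures are saved under pics/ and viewed, at most 14 in all, crops included, and the job is handed in when it is done.

Besides the shell and the picture viewer there is one more tool, called after ">>>" by a JSON object that holds its "method" and its "body". drive_tool: Moves the arm, as the interface text tells. Its arguments: {"type":"object","properties":{"plan":{"type":"array","items":{"type":"array"}}},"required":["plan"]}

```bash
mkdir -p pics; ls; cat > h.py <<'E'
import numpy as np,cv2
from cell import ctrl,capture,camera_model
def cm(n):
    m=camera_model(n);R=cv2.Rodrigues(np.array(m["rvec"],float))[0];return np.array(m["K"],float),R,np.array(m["tvec"],float).ravel()
def cloud(n,M,d):
    K,R,t=M;v,u=np.mgrid[0:400,0:640]
    p=np.stack([(u-K[0,2])/K[0,0]*d,(v-K[1,2])/K[1,1]*d,d],-1)
    w=(p-t)@R; w[d<=0]=np.nan; return w
def ray(M,uv,z):
    K,R,t=M;o=-R.T@t;d=R.T@np.array([(uv[0]-K[0,2])/K[0,0],(uv[1]-K[1,2])/K[1,1],1]);return o+d*(z-o[2])/d[2]
def proj(M,p):
    K,R,t=M;c=K@(R@np.array(p,float)+t);return c[:2]/c[2]
E
python3 - <<'E'
from h import *
s=ctrl.state();print(s)
for n in("top","side"):
    M=cm(n);i,d=capture(n);cv2.imwrite(f"pics/{n}0.png",i);np.savez(f"{n}0.npz",i=i,d=d,K=M[0],R=M[1],t=M[2]);print(n,M[0],-M[1].T@M[2],(d>0).mean())
E
```

```text
pics
{'time_s': 0.0, 'joint_pos': array([ 1.05640493e+00,  3.51225568e-01,  1.65240576e+00, -8.88877338e-06,
        1.13909209e+00, -8.45989674e-02]), 'joint_velocities': array([ 0.00069552, -0.00095945, -0.00097905, -0.00077554,  0.00025327,
       -0.00024739]), 'joint_efforts': array([ 9.66828520e-05, -4.97322392e+01, -2.85255790e+01,  6.99197338e-02,
        2.57246161e-02, -9.22815479e-05]), 'position': array([0.22898857, 0.49969696, 0.21811424]), 'eef_rot': array([ 2.13244179e-01,  9.76998772e-01, -5.41409063e-04, -1.62954439e-04]), 'ft_force': array([ 0.88385156, -0.03018886,  0.5339893 ]), 'torque': array([ 0.0748843 ,  0.02778961, -0.00984166]), 'finger_force': 0.0, 'gripper_width': 0.09287717866291682}
top [[390.96396668   0.         317.01554487]
 [  0.         390.96396668 201.24224933]
 [  0.           0.           1.        ]] [ 0.38376149 -0.02553     1.18861811] 0.99594140625
side [[363.68605587   0.         313.9542812 ]
 [  0.         363.68605587 191.4640849 ]
 [  0.           0.           1.        ]] [ 0.13064627 -0.49329322  0.62086921] 0.996109375
```

View pics/top0.png

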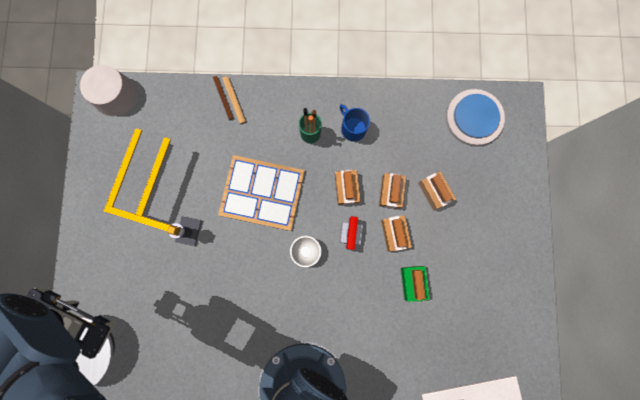

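View pics/side0.png

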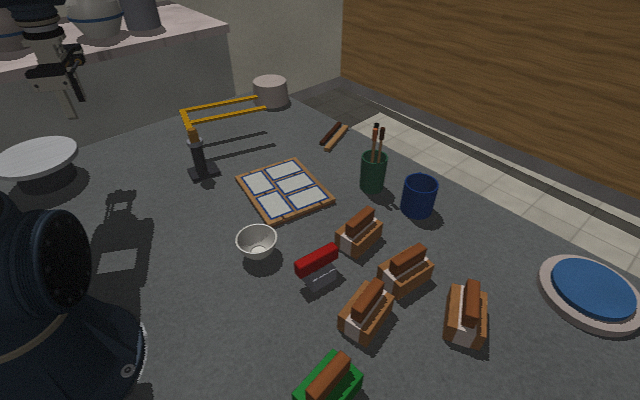

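Top view: four kraft cartons at (348,187), (394,190), (438,190) and (397,234). The red handle is at (352,233), the slab at (262,192), the post at (185,231) and the bowl at (306,251). Look-alikes: the green carton (417,284), the brown sticks (230,98) and the blue plate (477,116).

```bash
cat >> h.py <<'E'
def rect(P):
    (c,(a,b),th)=cv2.minAreaRect((P[:,:2]*1000).astype(np.float32))
    if a<b: a,b,th=b,a,th+90
    th=(th+90)%180-90
    return np.round([c[0],c[1],a,b,th],1)   # mm, long axis yaw in world
def comps(W,mask,amin=20):
    n,L,st,_=cv2.connectedComponentsWithStats(mask.astype(np.uint8))
    for k in range(1,n):
        if st[k,4]>=amin: yield st[k],W[L==k]
E
python3 - <<'E'
from h import *
f=np.load("top0.npz");i=f["i"];M=(f["K"],f["R"],f["t"]);W=cloud("top",M,f["d"]);z=W[...,2]
hsv=cv2.cvtColor(i,cv2.COLOR_BGR2HSV);H,S,V=cv2.split(hsv)
print("z bench",np.nanmedian(z[300:320,200:240]))
print("bars");[print(s[:5],rect(p),np.median(p[:,2]).round(4)) for s,p in comps(W,(z>.068)&(z<.09)&(V>30))]
print("cartons");[print(s[:5],rect(p)) for s,p in comps(W,(z>.035)&(z<.06))]
red=((H<6)|(H>174))&(S>180)&(V>90)
print("red");[print(s[:5],rect(p),np.median(p[:,2]).round(4)) for s,p in comps(W,red)]
yel=(H>20)&(H<32)&(S>170)&(V>120)
print("yellow");[print(s[:5],rect(p),np.median(p[:,2]).round(4)) for s,p in comps(W,yel)]
sl=(S<40)&(V>200); 
print("places")
for s,p in comps(W,sl&(np.abs(z-.015)<.01),200): print(s[:5],rect(p),np.median(p[:,2]).round(4))
so=(z>.008)&(z<.022);
print("slab");[print(s[:5],rect(p)) for s,p in comps(W,so,1000)]
print("tall");[print(s[:5],rect(p),np.median(p[:,2]).round(4)) for s,p in comps(W,(z>.13)&(z<.2),5)]
cr=cv2.resize(i[150:330,90:470],(760,360),interpolation=cv2.INTER_CUBIC);cv2.imwrite("pics/c0.png",cr)
E
```

```text
z bench -0.0005325096207454322
bars
[  81   65   44   41 1404] [865.  615.5 123.8 123.8   3.4] 0.0798
[343 105  28  31 215] [ 772.  -136.3   89.9   80.8   76. ] 0.0809
[300 130  21   8  42] [729.2  -5.7  58.8  18.2  87.4] 0.0791
[344 171  10  28 214] [ 581.6 -121.6   80.4   21.8    6.5] 0.0778
[390 175  12  28 219] [ 574.4 -257.6   80.1   22.5   -7.4] 0.0778
[432 175  21  27 234] [ 578.3 -391.9   78.6   23.2   28. ] 0.0775
[347 216  12  34 177] [ 443.3 -135.3   94.6   23.3   -5.9] 0.0697
[393 218  14  29 234] [ 446.5 -268.9   79.7   22.8   12.1] 0.0781
[414 270  12  30 252] [ 301.4 -323.2   80.    22.7    6.6] 0.0782
[ 79 316  14   7  31] [190.8 596.2  43.6   6.3  72.6] 0.0825
[ 80 328   8  12  32] [151.  594.1  33.9   6.2 -25.6] 0.0828
[ 76 335  38  51 877] [ 79.6 549.  100.6  99.5 -59.9] 0.083
[284 363  38   9 111] [ 74.9  -1.7 101.3  15.8  89.6] 0.0793
[274 372  12  18  35] [ 41.5  60.4  50.3   5.6 -36. ] 0.0792
[266 394   7   5  22] [ -0.5  86.   18.7   5.1 -75.6] 0.0783
cartons
[ 92  72  39  40 260] [845.5 590.5 131.6  66.5 -37.4]
[345 111  23  16  77] [ 792.2 -148.1   70.6   30
[... 1054 characters left out ...]
4.   55.4  -9.2] 0.0143
[253 166  23  31 489] [597.  132.4  85.8  55.1 -10.2] 0.0146
[275 171  23  30 492] [584.1  63.2  86.   54.6 -10.5] 0.0145
[225 194  32  23 504] [522.2 199.4  87.4  53.9  79.1] 0.0147
[259 201  31  23 505] [503.1  97.   86.2  53.4  79.1] 0.0146
[299 241  19  21 211] [387.5  -7.9  57.7  54.6 -17.3] 0.0116
slab
[ 219  155   86   76 4521] [562.5 137.2 224.8 190.6  79.3]
[ 260  344   87   56 1527] [ 49.6   1.5 246.1 142.5 -84.7]
tall
[304 108   4  10  35] [762.6   5.5  15.    8.6  -2.9] 0.1759
[309 110   8  16  76] [747.8 -13.7  30.2  11.6 -27.4] 0.1797
[167 225  13  11  91] [436.  354.2  25.2  23.4  73.4] 0.1422
[273 376  21  24 149] [ 46.6  48.5  71.1   9.6 -43.8] 0.1716
```

View pics/c0.png

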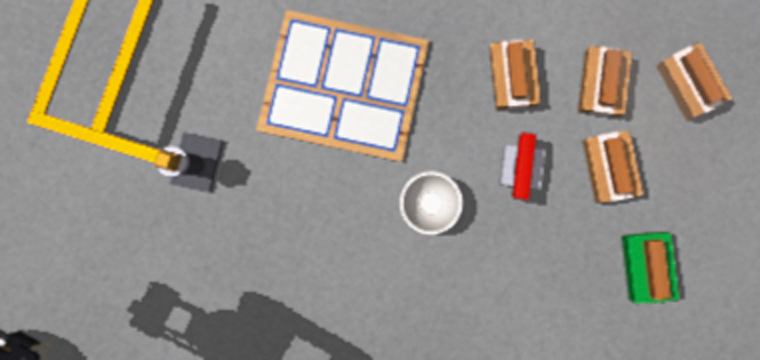

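Places and cartons are measured, and the kraft choice is clear: the green one is excluded and four cartons are present. Heading to carton A at (582,-122).

>>> {"method": "drive_tool", "body": {"plan": [[[0,0,2],[2.4,-4.2,0],-0.2],[[0,0,4],[4.8,-8.4,0],-0.2],[[0,0,6],[7.2,-12.6,0],-0.2],[[0,0,8],[9.5,-16.8,0],-0.2],[[0,0,10],[11.8,-20.7,0],-0.2]]}}

```text
time_s: 0.6
position: [0.3475, 0.2911, 0.2185]
eef_rot: [0.126, 0.992, -0.0, -0.0]
ft_force: [0.4, 1.3, -0.2]
gripper_width: 0.0585
finger_force: 0.0
```

>>> {"method": "drive_tool", "body": {"plan": [[[0,0,2],[2.4,-4.2,0],-0.2],[[0,0,4],[4.8,-8.4,0],-0.2],[[0,0,6],[7.2,-12.6,0],-0.2],[[0,0,8],[9.5,-16.8,0],-0.2],[[0,0,10],[11.8,-20.7,0],-0.2]]}}

```text
time_s: 1.1
position: [0.4656, 0.0839, 0.2186]
eef_rot: [0.04, 0.999, -0.0, -0.0]
ft_force: [0.7, 1.4, -0.1]
gripper_width: 0.0558
finger_force: 0.0
```

```bash
cat >> h.py <<'E'
from scipy.spatial.transform import Rotation as Ro
def tool():
    s=ctrl.state();R=Ro.from_quat(s["eef_rot"]).as_matrix()
    return np.array(s["position"])*1000,np.degrees(np.arctan2(R[1,1],R[0,1])),R,s
def go(x,y,z,yaw,lab=""):
    p,yw,R,s=tool();J=np.degrees(s["joint_pos"]).round(0)
    print(lab,"tgt",[x,y,z,yaw],"shift cm",((np.array([x,y,z])-p)/10).round(2),"turn",round((yaw-yw+180)%360-180,1),"t",round(s["time_s"],1),"j6",J[5],"tilt",np.round(R[:,2],3))
def bars(zlo=.068,zhi=.105,name="top",save=None):
    M=cm(name);i,d=capture(name);W=cloud(name,M,d);z=W[...,2]
    if save: cv2.imwrite(f"pics/{save}.png",i)
    hsv=cv2.cvtColor(i,cv2.COLOR_BGR2HSV);wood=(hsv[...,0]<18)&(hsv[...,1]>90)
    for s,p in comps(W,(z>zlo)&(z<zhi)):
        r=rect(p)
        if 65<r[2]<105 and 17<r[3]<34: print("bar",r,"z",round(np.median(p[:,2])*1000,1))
    return i,W
E
python3 - <<'E'
from h import *
bars();go(582,-122,150,97)
E
```

```text
bar [ 581.7 -121.8   80.9   22.2    6.4] z 77.6
bar [ 573.8 -257.4   79.1   22.6   -7.4] z 77.6
bar [ 578.5 -392.4   78.6   24.5   26.4] z 77.8
bar [ 442.7 -135.4   92.1   23.    -6.2] z 70.0
bar [ 446.5 -268.6   79.9   23.    12.1] z 77.9
bar [ 301.7 -322.9   80.2   23.1    6. ] z 78.2
 tgt [582, -122, 150, 97] shift cm [ 11.36 -20.17  -6.86] turn 11.6 t 1.1 j6 -81.0 tilt [ 0.001 -0.002 -1.   ]
```

>>> {"method": "drive_tool", "body": {"plan": [[[0,0,2.5],[2.3,-4.0,0],-0.2],[[0,0,5],[4.6,-8.1,0],-0.2],[[0,0,7.5],[6.9,-12.2,0],-0.2],[[0,0,10],[9.2,-16.3,0],-0.2],[[0,0,11.4],[11.35,-20.2,-2],-0.2]]}}

```text
time_s: 1.65
position: [0.5805, -0.1183, 0.2003]
eef_rot: [-0.06, 0.998, -0.001, 0.002]
ft_force: [0.7, 0.6, -0.5]
gripper_width: 0.0558
finger_force: 0.0
```

>>> {"method": "drive_tool", "body": {"plan": [[[0,0,0],[0,0,-4],-0.2],[[0,0,0],[0,0,-8],-0.2],[[0,0,0],[0,0,-11],-0.2],[[0,0,0],[0,0,-13.5],-0.2],[[0,0,0],[0,0,-14.5],-0.2]]}}

```text
time_s: 2.15
position: [0.5773, -0.1156, 0.0511]
eef_rot: [-0.059, 0.998, 0.001, -0.002]
ft_force: [0.2, 0.1, 0.3]
gripper_width: 0.0557
finger_force: 0.0
```

```bash
python3 -c "
from h import *
go(581.7,-121.8,51,96.7)"
```

```text
tgt [581.7, -121.8, 51, 96.7] shift cm [ 0.44 -0.62 -0.01] turn -0.1 t 2.1 j6 -113.0 tilt [-0.004  0.001 -1.   ]
```

>>> {"method": "drive_tool", "body": {"plan": [[[0,0,0],[0.4,-0.6,0],-0.2],[[0,0,0],[0.4,-0.6,0],1],[[0,0,0],[0.4,-0.6,0],1],[[0,0,0],[0.4,-0.6,0],1],[[0,0,0],[0.4,-0.6,0],1]]}}

```text
time_s: 2.65
position: [0.5829, -0.122, 0.0543]
eef_rot: [-0.059, 0.998, -0.0, 0.0]
ft_force: [0.2, 0.3, -0.2]
gripper_width: 0.0285
finger_force: 0.0
```

>>> {"method": "drive_tool", "body": {"plan": [[[0,0,0],[0,0,0],1],[[0,0,0],[0,0,2],1],[[0,0,0],[0,0,6],1],[[0,0,0],[0,0,10],1],[[0,0,0],[0,0,12.5],1]]}}

```text
time_s: 3.15
position: [0.583, -0.1221, 0.1813]
eef_rot: [-0.059, 0.998, -0.0, 0.001]
ft_force: [-0.2, -0.2, -3.6]
gripper_width: 0.0214
finger_force: 30.0
```

```bash
python3 -c "
from h import *
go(609.9,201.3,140,79.4)"
```

```text
tgt [609.9, 201.3, 140, 79.4] shift cm [ 2.69 32.34 -4.13] turn -17.4 t 3.1 j6 -113.0 tilt [ 0.002 -0.001 -1.   ]
```

>>> {"method": "drive_tool", "body": {"plan": [[[0,0,-3],[0.4,4.5,-0.5],1],[[0,0,-6],[0.8,9,-1],1],[[0,0,-9],[1.1,13.5,-1.5],1],[[0,0,-12],[1.5,18,-2],1],[[0,0,-15],[1.9,22.5,-2],1]]}}

```text
time_s: 3.65
position: [0.6008, 0.1047, 0.1576]
eef_rot: [0.073, 0.997, -0.0, -0.001]
ft_force: [1.3, -0.3, -4.3]
gripper_width: 0.022
finger_force: 30.0
```

>>> {"method": "drive_tool", "body": {"plan": [[[0,0,-2],[0.4,4,-0.5],1],[[0,0,-2.4],[0.6,7,-1],1],[[0,0,-2.4],[0.8,9.8,-2],1],[[0,0,-2.4],[0.8,9.8,-2],1],[[0,0,-2.4],[0.8,9.8,-2],1]]}}

```text
time_s: 4.15
position: [0.6091, 0.2011, 0.138]
eef_rot: [0.092, 0.996, -0.0, -0.001]
ft_force: [-0.4, -0.6, -3.5]
gripper_width: 0.0219
finger_force: 30.0
```

```bash
python3 -c "
from h import *
go(609.9,201.3,70,79.4)
i,d=capture('wrist');cv2.imwrite('pics/w0.png',i)"
```

```text
tgt [609.9, 201.3, 70, 79.4] shift cm [ 0.08  0.02 -6.8 ] turn -0.0 t 4.2 j6 -65.0 tilt [-0.001 -0.001 -1.   ]
```

View pics/w0.png

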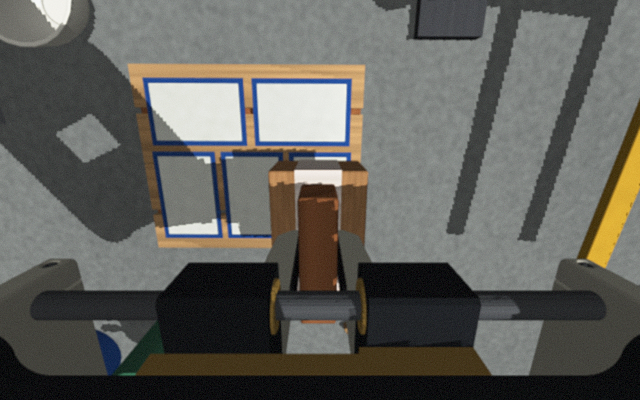

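The wrist view shows the carton held squarely at (318,240) above the left far place. The slab edges are parallel to it, so I'm lowering it.

>>> {"method": "drive_tool", "body": {"plan": [[[0,0,0],[0.1,0,-3],1],[[0,0,0],[0.1,0,-5.5],1],[[0,0,0],[0.1,0,-6.4],1],[[0,0,0],[0.1,0,-6.8],1],[[0,0,0],[0.1,0,-6.8],1]]}}

```text
time_s: 4.7
position: [0.611, 0.2006, 0.0712]
eef_rot: [0.093, 0.996, 0.0, 0.0]
ft_force: [0.0, -0.1, -3.6]
gripper_width: 0.0218
finger_force: 30.0
```

>>> {"method": "drive_tool", "body": {"plan": [[[0,0,0],[0,0,0],0],[[0,0,0],[0,0,0],0],[[0,0,0],[0,0,0],0],[[0,0,0],[0,0,4],0],[[0,0,0],[0,0,8],0]]}}

```text
time_s: 5.2
position: [0.6102, 0.2009, 0.1514]
eef_rot: [0.093, 0.996, -0.0, -0.001]
ft_force: [1.1, 0.1, 0.8]
gripper_width: 0.0461
finger_force: 0.0
```

>>> {"method": "drive_tool", "body": {"plan": [[[0,0,4],[0,-4.5,2],0],[[0,0,8],[0,-9,3],0],[[0,0,12],[-0.2,-13.5,3],0],[[0,0,16],[-0.5,-18,3],-0.1],[[0,0,17],[-1,-22.5,3],-0.2]]}}

```text
time_s: 5.7
position: [0.6006, -0.0258, 0.1814]
eef_rot: [-0.057, 0.998, -0.0, 0.001]
ft_force: [0.6, -0.3, 0.1]
gripper_width: 0.0543
finger_force: 0.0
```

```bash
python3 -c "
from h import *
bars()
go(574,-257.5,150,82.6)"
```

```text
bar [609.7 197.4  80.2  23.5 -10.2] z 92.1
bar [ 573.8 -257.8   78.8   22.4   -6.9] z 77.7
bar [ 578.5 -392.4   78.4   22.5   27.8] z 77.8
bar [ 444.3 -135.3   92.    22.    -6.8] z 69.8
bar [ 446.8 -268.9   80.1   23.    10.7] z 77.8
bar [ 301.9 -323.1   79.6   22.6    6. ] z 78.1
 tgt [574, -257.5, 150, 82.6] shift cm [ -2.6  -22.61  -3.13] turn -13.7 t 5.8 j6 -104.0 tilt [ 0.001 -0.002 -1.   ]
```

```bash
python3 -c "
from h import *
M=cm('top');i,d=capture('top');W=cloud('top',M,d);z=W[...,2]
for lo,hi in((.05,.068),(.085,.105),(.008,.022)):
    for s,p in comps(W[:, :320],((z>lo)&(z<hi))[:, :320],100): print(lo,s,rect(p),np.median(p[:,2]))
cv2.imwrite('pics/c1.png',cv2.resize(i[145:240,210:315],None,fx=6,fy=6,interpolation=cv2.INTER_CUBIC))
print(proj(M,[.6099,.2013,.015]),proj(M,[.6102,.2007,.094]),proj(M,[.6099,.1975,.094]))
"
```

```text
0.05 [ 91  72  37  37 196] [845.5 588.4 128.   66.1 -35.6] 0.058573932774058285
0.05 [226 156  29  36 460] [610.4 197.6  97.8  65.2 -10.2] 0.0586204192613191
0.085 [231 158  14  28 224] [609.6 197.   79.6  22.5 -10. ] 0.09245805170374431
0.008 [107  77  29  38 126] [847.6 576.5 130.4  51.8 -23.9] 0.01477681688475658
0.008 [223  76  23  47 233] [855.9 237.2 158.9  17.9  23. ] 0.010755033843805684
0.008 [ 219  159   60   67 2196] [568.8 170.3 190.6 156.5 -10.8] 0.014188234621662296
0.008 [175 216  27  30 347] [440.6 353.5  79.9  61.4 -10.7] 0.011216330218852561
[241.12046253 176.20524952] [236.22646558 170.72832295] [237.34564415 170.85814122]
```

View pics/c1.png

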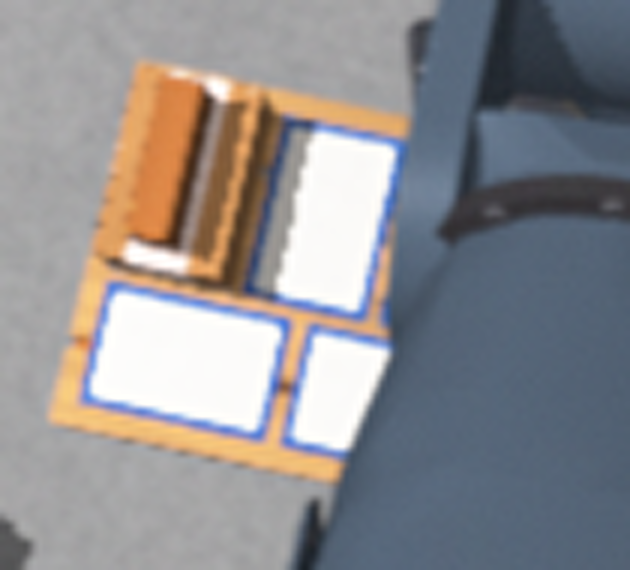

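The carton lies about 3.5 mm off in y, measured relative to the painted place. So the camera reads about 3.5 mm low in y against the arm. I'll add that bias from here on and re-seat this carton later.

>>> {"method": "drive_tool", "body": {"plan": [[[0,0,-3],[-0.6,-4.5,0],-0.2],[[0,0,-6],[-1.2,-9,0],-0.2],[[0,0,-9],[-1.8,-13.5,0],-0.2],[[0,0,-12],[-2.4,-18,0],-0.2],[[0,0,-13.3],[-2.5,-22.3,0],-0.2]]}}

```text
time_s: 6.3
position: [0.5753, -0.2484, 0.1813]
eef_rot: [0.061, 0.998, -0.0, 0.0]
ft_force: [1.0, 0.8, -0.2]
gripper_width: 0.0559
finger_force: 0.0
```

>>> {"method": "drive_tool", "body": {"plan": [[[0,0,0],[0,0,-3],-0.2],[[0,0,0],[0,0,-7],-0.2],[[0,0,0],[0,0,-10.5],-0.2],[[0,0,0],[0,0,-12],-0.2],[[0,0,0],[0,0,-12],-0.2]]}}

```text
time_s: 6.8
position: [0.5751, -0.2463, 0.0593]
eef_rot: [0.06, 0.998, 0.001, -0.001]
ft_force: [1.1, -0.0, -0.2]
gripper_width: 0.0562
finger_force: 0.0
```

```bash
python3 -c "
from h import *
go(574.4,-254.3,54,83)"
```

```text
tgt [574.4, -254.3, 54, 83] shift cm [-0.07 -0.8  -0.53] turn -0.1 t 6.8 j6 -111.0 tilt [-0.002  0.001 -1.   ]
```

>>> {"method": "drive_tool", "body": {"plan": [[[0,0,0],[0,-0.8,-0.5],-0.2],[[0,0,0],[0,-0.8,-0.5],0.2],[[0,0,0],[0,-0.8,-0.5],1],[[0,0,0],[0,-0.8,-0.5],1],[[0,0,0],[0,-0.8,-0.5],1]]}}

```text
time_s: 7.3
position: [0.5759, -0.2551, 0.0562]
eef_rot: [0.06, 0.998, -0.0, 0.0]
ft_force: [0.2, -0.2, -0.4]
gripper_width: 0.0282
finger_force: 0.0
```

>>> {"method": "drive_tool", "body": {"plan": [[[0,0,0],[0,0,0],1],[[0,0,0],[0,0,3],1],[[0,0,0],[0,0,7],1],[[0,0,0],[0,0,10.5],1],[[0,0,0],[0,0,10.5],1]]}}

```text
time_s: 7.8
position: [0.5776, -0.2559, 0.1655]
eef_rot: [0.06, 0.998, -0.002, 0.003]
ft_force: [0.9, -0.3, -2.5]
gripper_width: 0.0216
finger_force: 30.0
```

```bash
python3 -c "
from h import *
go(597.4,136,150,79.4)"
```

```text
tgt [597.4, 136, 150, 79.4] shift cm [ 1.98 39.19 -1.55] turn -3.7 t 7.8 j6 -111.0 tilt [ 0.007 -0.004 -1.   ]
```

>>> {"method": "drive_tool", "body": {"plan": [[[0,0,-1],[0.2,4.5,0],1],[[0,0,-2],[0.5,9,0],1],[[0,0,-3],[0.7,13.5,0],1],[[0,0,-3.6],[0.9,18,0],1],[[0,0,-3.6],[1.1,22.5,0],1]]}}

```text
time_s: 8.3
position: [0.5858, -0.0282, 0.1593]
eef_rot: [0.092, 0.996, 0.0, -0.001]
ft_force: [1.1, 0.0, -2.1]
gripper_width: 0.0219
finger_force: 30.0
```

>>> {"method": "drive_tool", "body": {"plan": [[[0,0,0],[0.2,4.5,0],1],[[0,0,0],[0.5,9,0],1],[[0,0,0],[0.9,13,0],1],[[0,0,0],[1,16.5,-1.5],1],[[0,0,0],[1,16.5,-1.5],1]]}}

```text
time_s: 8.8
position: [0.5948, 0.1386, 0.1425]
eef_rot: [0.09, 0.996, -0.0, -0.002]
ft_force: [0.0, 0.4, -3.1]
gripper_width: 0.0219
finger_force: 30.0
```

```bash
python3 -c "
from h import *
go(599,136,71,79.4)"
```

```text
tgt [599, 136, 71, 79.4] shift cm [ 0.42 -0.26 -7.15] turn -0.3 t 8.8 j6 -71.0 tilt [-0.004  0.    -1.   ]
```

>>> {"method": "drive_tool", "body": {"plan": [[[0,0,-0.3],[0.3,-0.3,-1],1],[[0,0,-0.3],[0.3,-0.3,-1.5],1],[[0,0,-0.3],[0.3,-0.3,-1.5],1]]}}

```text
time_s: 9.1
position: [0.5992, 0.1306, 0.1293]
eef_rot: [0.095, 0.995, -0.0, -0.001]
ft_force: [-0.1, 0.2, -2.6]
gripper_width: 0.0218
finger_force: 30.0
```

```bash
python3 -c "
from h import *
go(599,135.3,72,79.4)"
```

```text
tgt [599, 135.3, 72, 79.4] shift cm [-0.02  0.47 -5.73] turn 0.3 t 9.1 j6 -71.0 tilt [-0.002 -0.    -1.   ]
```

>>> {"method": "drive_tool", "body": {"plan": [[[0,0,0.2],[0,0.45,0],1],[[0,0,0.2],[0,0.45,-1.5],1],[[0,0,0.2],[0,0.45,-4],1],[[0,0,0.2],[0,0.45,-5.7],1],[[0,0,0.2],[0,0.45,-5.7],1]]}}

```text
time_s: 9.6
position: [0.5987, 0.1362, 0.0713]
eef_rot: [0.093, 0.996, -0.0, -0.001]
ft_force: [-0.2, -0.6, -2.6]
gripper_width: 0.0216
finger_force: 30.0
```

```bash
python3 -c "
from h import *
go(599,135.3,71.5,79.4)
s=ctrl.state();print(s['ft_force'])"
```

```text
tgt [599, 135.3, 71.5, 79.4] shift cm [ 0.03 -0.09  0.02] turn 0.0 t 9.6 j6 -71.0 tilt [-0.003 -0.    -1.   ]
[-0.22641131 -0.60591034 -2.56155259]
```

>>> {"method": "drive_tool", "body": {"plan": [[[0,0,0],[0,0,-0.1],0],[[0,0,0],[0,0,-0.1],0],[[0,0,0],[0,0,0],0],[[0,0,0],[0,0,3],0],[[0,0,0],[0,0,6],0]]}}

```text
time_s: 10.1
position: [0.5994, 0.1365, 0.1345]
eef_rot: [0.093, 0.996, -0.0, -0.0]
ft_force: [0.0, 0.3, 0.6]
gripper_width: 0.0459
finger_force: 0.0
```

>>> {"method": "drive_tool", "body": {"plan": [[[0,0,0],[0,0,0],0],[[0,0,0],[0.6,3,0],0],[[0,0,0],[1.2,6.5,0],0],[[0,0,0],[1.2,6.5,0],0],[[0,0,0],[1.2,6.5,0],0]]}}

```text
time_s: 10.6
position: [0.6114, 0.2018, 0.1332]
eef_rot: [0.092, 0.996, -0.0, -0.0]
ft_force: [0.1, -0.9, -0.4]
gripper_width: 0.0461
finger_force: 0.0
```

```bash
python3 -c "
from h import *
go(610.6,200.8,70,79.4)"
```

```text
tgt [610.6, 200.8, 70, 79.4] shift cm [-0.08 -0.1  -6.32] turn -0.0 t 10.6 j6 -65.0 tilt [-0. -0. -1.]
```

>>> {"method": "drive_tool", "body": {"plan": [[[0,0,0],[-0.1,-0.1,-4],0],[[0,0,0],[-0.1,-0.1,-6.2],0.2],[[0,0,0],[-0.1,-0.1,-6.2],1],[[0,0,0],[-0.1,-0.1,-6.2],1],[[0,0,0],[-0.1,-0.1,-6.2],1]]}}

```text
time_s: 11.1
position: [0.6115, 0.2003, 0.0732]
eef_rot: [0.093, 0.996, 0.0, 0.001]
ft_force: [-0.2, 0.2, -2.5]
gripper_width: 0.0218
finger_force: 30.0
```

>>> {"method": "drive_tool", "body": {"plan": [[[0,0,0],[0,0,0],1],[[0,0,0],[0,0,0.5],1],[[0,0,0],[0,0.4,0.5],1],[[0,0,0],[0,0.4,0.2],1],[[0,0,0],[0,0.4,0.1],1]]}}

```text
time_s: 11.6
position: [0.6106, 0.205, 0.0729]
eef_rot: [0.092, 0.996, 0.0, 0.0]
ft_force: [-5.0, 2.7, 11.2]
gripper_width: 0.0218
finger_force: 30.0
```

```bash
python3 -c "
from h import *
go(610.4,204.8,70,79.4)"
```

```text
tgt [610.4, 204.8, 70, 79.4] shift cm [-0.02 -0.02 -0.29] turn 0.0 t 11.6 j6 -65.0 tilt [ 0.     0.001 -1.   ]
```

>>> {"method": "drive_tool", "body": {"plan": [[[0,0,0],[0,0,0],0],[[0,0,0],[0,0,0],0],[[0,0,0],[0,0,0],0],[[0,0,0],[0,0,4],0],[[0,0,0],[0,0,9],0]]}}

```text
time_s: 12.1
position: [0.6094, 0.2041, 0.1616]
eef_rot: [0.093, 0.996, -0.001, -0.002]
ft_force: [1.2, 0.2, 0.8]
gripper_width: 0.0462
finger_force: 0.0
```

>>> {"method": "drive_tool", "body": {"plan": [[[0,0,2],[-1,-4.5,2],0],[[0,0,4],[-2,-9,2],0],[[0,0,7],[-3.5,-13.5,2],0],[[0,0,9],[-5,-18,2],-0.1],[[0,0,11],[-7,-22.5,2],-0.2]]}}

```text
time_s: 12.6
position: [0.5401, -0.0222, 0.1828]
eef_rot: [-0.004, 1.0, -0.0, 0.0]
ft_force: [1.2, -1.2, -0.6]
gripper_width: 0.0538
finger_force: 0.0
```

>>> {"method": "drive_tool", "body": {"plan": [[[0,0,2],[-1.5,-4.5,0],-0.2],[[0,0,4],[-3,-9,0],-0.2],[[0,0,6],[-5,-13.5,0],-0.2],[[0,0,9],[-7,-18,0],-0.2],[[0,0,11],[-8,-22,0],-0.2]]}}

```text
time_s: 13.1
position: [0.4591, -0.2425, 0.1829]
eef_rot: [-0.1, 0.995, -0.0, -0.0]
ft_force: [0.8, -0.5, 0.4]
gripper_width: 0.0555
finger_force: 0.0
```

```bash
python3 -c "
from h import *
bars()
go(447.2,-265.4,54,101)"
```

```text
bar [608.5 201.7  78.8  23.  -10.1] z 91.9
bar [596.9 132.8  80.   23.7  -9.4] z 91.9
bar [ 578.8 -392.6   78.5   24.1   27.3] z 77.8
bar [ 442.3 -134.6   94.    23.3   -5.5] z 69.8
 tgt [447.2, -265.4, 54, 101] shift cm [ -1.14  -1.84 -12.9 ] turn -0.4 t 13.2 j6 -135.0 tilt [ 0.    -0.002 -1.   ]
```

Both cartons now lie within 1.5 mm of their places. Next is carton D.

>>> {"method": "drive_tool", "body": {"plan": [[[0,0,0],[-1.1,-2.1,0],-0.2],[[0,0,0],[-1.1,-2.1,-3],-0.2],[[0,0,0],[-1.1,-2.1,-7.5],-0.2],[[0,0,0],[-1.1,-2.1,-11.5],-0.2],[[0,0,0],[-1.1,-2.1,-12.7],-0.2]]}}

```text
time_s: 13.65
position: [0.448, -0.2604, 0.0525]
eef_rot: [-0.099, 0.995, 0.002, -0.002]
ft_force: [0.1, -0.5, -0.6]
gripper_width: 0.0561
finger_force: 0.0
```

```bash
python3 -c "
from h import *
go(447.2,-265.4,54,101)"
```

```text
tgt [447.2, -265.4, 54, 101] shift cm [-0.08 -0.5   0.15] turn -0.4 t 13.7 j6 -137.0 tilt [-0.004  0.003 -1.   ]
```

>>> {"method": "drive_tool", "body": {"plan": [[[0,0,0],[-0.1,-0.4,0],-0.2],[[0,0,0],[-0.1,-0.4,0],0.3],[[0,0,0],[-0.1,-0.4,0],1],[[0,0,0],[-0.1,-0.4,0],1],[[0,0,0],[-0.1,-0.4,0],1]]}}

```text
time_s: 14.15
position: [0.4491, -0.2658, 0.0566]
eef_rot: [-0.099, 0.995, -0.001, 0.001]
ft_force: [0.0, 0.5, 0.1]
gripper_width: 0.028
finger_force: 0.0
```

>>> {"method": "drive_tool", "body": {"plan": [[[0,0,0],[0,0,0],1],[[0,0,0],[0,0,2],1],[[0,0,0],[0,0,6],1],[[0,0,0],[0,0,10],1],[[0,0,0],[0,0,12],1]]}}

```text
time_s: 14.65
position: [0.4492, -0.2659, 0.1786]
eef_rot: [-0.099, 0.995, -0.001, 0.001]
ft_force: [0.4, 0.9, -3.2]
gripper_width: 0.0219
finger_force: 29.9
```

```bash
python3 -c "
from h import *
go(584.5,66.7,150,79.4)"
```

```text
tgt [584.5, 66.7, 150, 79.4] shift cm [13.53 33.26 -2.86] turn -22.0 t 14.7 j6 -137.0 tilt [ 0.003 -0.002 -1.   ]
```

>>> {"method": "drive_tool", "body": {"plan": [[[0,0,-3],[1.7,4.3,0],1],[[0,0,-6],[3.4,8.6,0],1],[[0,0,-9],[5.1,12.9,0],1],[[0,0,-12],[6.8,17.2,0],1],[[0,0,-15],[8.5,21.5,0],1]]}}

```text
time_s: 15.15
position: [0.5337, -0.0486, 0.1755]
eef_rot: [0.033, 0.999, 0.0, -0.0]
ft_force: [1.4, -0.9, -2.9]
gripper_width: 0.0219
finger_force: 29.9
```

>>> {"method": "drive_tool", "body": {"plan": [[[0,0,-3],[1.7,4.3,0],1],[[0,0,-6],[3.4,8.5,-1],1],[[0,0,-7],[5.2,11.7,-3],1],[[0,0,-7],[5.2,11.7,-3],1],[[0,0,-7],[5.2,11.7,-3],1]]}}

```text
time_s: 15.65
position: [0.585, 0.0669, 0.1448]
eef_rot: [0.092, 0.996, -0.0, -0.001]
ft_force: [0.1, -0.5, -3.1]
gripper_width: 0.0214
finger_force: 30.0
```

```bash
python3 -c "
from h import *
go(586.4,66.7,71.5,79.4)"
```

```text
tgt [586.4, 66.7, 71.5, 79.4] shift cm [ 0.14 -0.02 -7.33] turn -0.1 t 15.7 j6 -77.0 tilt [-0.002 -0.    -1.   ]
```

>>> {"method": "drive_tool", "body": {"plan": [[[0,0,0],[0.1,0,-2],1],[[0,0,0],[0.1,0,-5],1],[[0,0,0],[0.1,0,-6.5],1],[[0,0,0],[0.1,0,-7.2],1],[[0,0,0],[0.1,0,-7.2],1]]}}

```text
time_s: 16.15
position: [0.5865, 0.0659, 0.0736]
eef_rot: [0.093, 0.996, -0.0, -0.0]
ft_force: [-0.3, 0.1, -3.2]
gripper_width: 0.0219
finger_force: 30.0
```

```bash
python3 -c "
from h import *
go(586.4,66.7,71.5,79.4)"
```

```text
tgt [586.4, 66.7, 71.5, 79.4] shift cm [-0.01  0.08 -0.21] turn 0.1 t 16.1 j6 -77.0 tilt [-0.001 -0.    -1.   ]
```

>>> {"method": "drive_tool", "body": {"plan": [[[0,0,0],[0,0.1,-0.2],1],[[0,0,0],[0,0.1,-0.2],0],[[0,0,0],[0,0.1,-0.2],0],[[0,0,0],[0,0.1,-0.2],0],[[0,0,0],[0,0.1,3],0]]}}

```text
time_s: 16.65
position: [0.5847, 0.0674, 0.1012]
eef_rot: [0.093, 0.996, -0.0, -0.003]
ft_force: [-0.8, 0.3, 0.9]
gripper_width: 0.0454
finger_force: 0.0
```

>>> {"method": "drive_tool", "body": {"plan": [[[0,0,0],[0,0,4],0],[[0,0,0],[0,0,9],0],[[0,0,-8],[0,-3,9],0],[[0,0,-16],[0,-6,9],0],[[0,0,-24],[0,-9,9],-0.2]]}}

```text
time_s: 17.15
position: [0.5867, -0.0234, 0.1945]
eef_rot: [0.3, 0.954, 0.0, 0.001]
ft_force: [-0.8, 0.2, 0.5]
gripper_width: 0.0511
finger_force: 0.0
```

>>> {"method": "drive_tool", "body": {"plan": [[[0,0,-8],[0,-4,0],-0.2],[[0,0,-16],[0,-8,0],-0.2],[[0,0,-24],[0,-12,0],-0.2],[[0,0,-32],[0,-16,0],-0.2],[[0,0,-40],[0,-19,0],-0.2]]}}

```text
time_s: 17.65
position: [0.5865, -0.2149, 0.1941]
eef_rot: [0.609, 0.793, 0.0, 0.0]
ft_force: [0.3, -0.5, 0.8]
gripper_width: 0.0559
finger_force: 0.0
```

>>> {"method": "drive_tool", "body": {"plan": [[[0,0,-8],[0,-3,0],-0.2],[[0,0,-16],[0,-6,0],-0.2],[[0,0,-24],[0,-9,0],-0.2],[[0,0,-32],[0,-12,0],-0.2],[[0,0,-40],[0,-14,0],-0.2]]}}

```text
time_s: 18.15
position: [0.5864, -0.3545, 0.1939]
eef_rot: [0.843, 0.537, 0.0, 0.0]
ft_force: [-0.2, 0.4, 0.5]
gripper_width: 0.0556
finger_force: 0.0
```

```bash
python3 -c "
from h import *
bars()
go(579.1,-389,54,-62.4)"
```

```text
bar [608.5 201.4  80.   24.   -9. ] z 92.1
bar [597.1 133.   79.8  23.1 -10. ] z 92.5
bar [584.1  64.6  80.2  22.4 -10.6] z 92.4
bar [ 442.  -134.9   92.9   22.8   -6.8] z 69.6
 tgt [579.1, -389, 54, -62.4] shift cm [ -0.7   -3.23 -13.98] turn -36.8 t 18.2 j6 -10.0 tilt [ 0.001 -0.001 -1.   ]
```

>>> {"method": "drive_tool", "body": {"plan": [[[0,0,-8],[-0.7,-2,0],-0.2],[[0,0,-16],[-0.7,-2.5,0],-0.2],[[0,0,-24],[-0.7,-2.5,0],-0.2],[[0,0,-32],[-0.7,-3.4,0],-0.2],[[0,0,-36.8],[-0.7,-3.4,0],-0.2]]}}

```text
time_s: 18.7
position: [0.5796, -0.387, 0.1939]
eef_rot: [0.97, 0.245, 0.0, 0.0]
ft_force: [-0.3, 0.4, -0.2]
gripper_width: 0.0559
finger_force: 0.0
```

```bash
python3 -c "
from h import *
i,W=bars(name='wrist',save='w1')
z=W[...,2]
for s,p in comps(W,(z>.068)&(z<.085),80): print(s,rect(p),np.median(p[:,2]))
go(579.1,-389,54,-62.4)"
```

```text
bar [ 447.2 -133.1   95.    23.2   -6.1] z 69.4
bar [ 582.5 -389.9   79.2   21.8   28.2] z 78.6
[  27  148   49   80 1694] [ 447.2 -133.1   95.    23.2   -6.1] 0.06944849256254167
[ 311  155   22   75 1566] [ 582.5 -389.9   79.2   21.8   28.2] 0.07855919448337609
 tgt [579.1, -389, 54, -62.4] shift cm [ -0.06  -0.24 -13.99] turn -0.5 t 18.8 j6 24.0 tilt [ 0. -0. -1.]
```

View pics/w1.png

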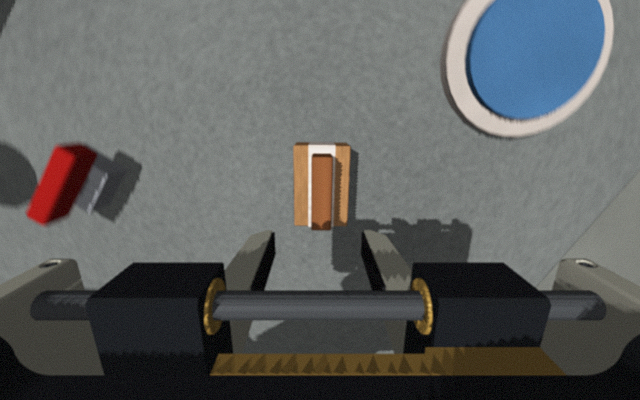

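The wrist view shows carton C at (322,185) between the fingers, undisturbed, with the handle at (62,183).

>>> {"method": "drive_tool", "body": {"plan": [[[0,0,-0.3],[0.1,-0.2,-4],-0.2],[[0,0,-0.3],[0.1,-0.2,-9],-0.2],[[0,0,-0.3],[0.1,-0.2,-12.5],-0.2],[[0,0,-0.3],[0.1,-0.2,-13.8],-0.2],[[0,0,-0.3],[0.1,-0.2,-13.8],-0.2]]}}

```text
time_s: 19.25
position: [0.5802, -0.3879, 0.0545]
eef_rot: [0.97, 0.245, -0.001, -0.001]
ft_force: [0.2, 0.4, -0.6]
gripper_width: 0.0558
finger_force: 0.0
```

>>> {"method": "drive_tool", "body": {"plan": [[[0,0,0],[0,0,0],0.2],[[0,0,0],[0,0,0],1],[[0,0,0],[0,0,0],1],[[0,0,0],[0,0,0],1],[[0,0,0],[0,0,0],1]]}}

```text
time_s: 19.75
position: [0.581, -0.3889, 0.0563]
eef_rot: [0.97, 0.244, 0.0, 0.001]
ft_force: [2.1, -3.3, 3.9]
gripper_width: 0.0215
finger_force: 30.0
```

>>> {"method": "drive_tool", "body": {"plan": [[[0,0,0],[0,0,2],1],[[0,0,0],[0,0,6],1],[[0,0,0],[0,0,10],1],[[0,0,0],[0,0,12],1],[[0,0,0],[0,0,12],1]]}}

```text
time_s: 20.25
position: [0.5816, -0.3892, 0.1788]
eef_rot: [0.97, 0.244, 0.002, 0.002]
ft_force: [0.2, 0.2, -3.0]
gripper_width: 0.022
finger_force: 30.0
```

```bash
python3 -c "
from h import *
go(503.5,100.5,150,-10.6)"
```

```text
tgt [503.5, 100.5, 150, -10.6] shift cm [-7.81 48.97 -2.88] turn 51.1 t 20.2 j6 24.0 tilt [ 0.004 -0.003 -1.   ]
```

>>> {"method": "drive_tool", "body": {"plan": [[[0,0,4.5],[-0.7,4.5,0],1],[[0,0,9],[-1.4,9,0],1],[[0,0,13.5],[-2.1,13.5,0],1],[[0,0,18],[-2.8,18,0],1],[[0,0,22.5],[-3.5,22.5,0],1]]}}

```text
time_s: 20.75
position: [0.5441, -0.1615, 0.1737]
eef_rot: [0.903, 0.43, -0.001, -0.001]
ft_force: [1.1, 0.2, -3.1]
gripper_width: 0.0217
finger_force: 30.0
```

>>> {"method": "drive_tool", "body": {"plan": [[[0,0,5],[-0.7,4.5,0],1],[[0,0,10],[-1.4,9,0],1],[[0,0,15],[-2.1,13.5,0],1],[[0,0,20],[-2.8,18,0],1],[[0,0,25],[-3.5,22,0],1]]}}

```text
time_s: 21.25
position: [0.5091, 0.0584, 0.174]
eef_rot: [0.788, 0.616, -0.001, -0.001]
ft_force: [2.0, -0.3, -3.0]
gripper_width: 0.0217
finger_force: 30.0
```

>>> {"method": "drive_tool", "body": {"plan": [[[0,0,3.6],[-0.8,3,0],1],[[0,0,3.6],[-0.8,4.6,-1],1],[[0,0,3.6],[-0.8,4.6,-3],1],[[0,0,3.6],[-0.8,4.6,-3],1],[[0,0,3.6],[-0.8,4.6,-3],1]]}}

```text
time_s: 21.75
position: [0.502, 0.1022, 0.1448]
eef_rot: [0.77, 0.639, -0.001, -0.001]
ft_force: [1.1, -0.4, -3.2]
gripper_width: 0.0221
finger_force: 30.0
```

```bash
python3 -c "
from h import *
go(503.8,102.2,72,-10.6)"
```

```text
tgt [503.8, 102.2, 72, -10.6] shift cm [ 0.18 -0.   -7.28] turn 0.0 t 21.8 j6 17.0 tilt [-0.002 -0.    -1.   ]
```

>>> {"method": "drive_tool", "body": {"plan": [[[0,0,0],[0.15,0,-2],1],[[0,0,0],[0.15,0,-5],1],[[0,0,0],[0.15,0,-6.5],1],[[0,0,0],[0.15,0,-7.2],1],[[0,0,0],[0.15,0,-7.3],1]]}}

```text
time_s: 22.25
position: [0.5042, 0.1022, 0.0726]
eef_rot: [0.77, 0.638, -0.0, -0.0]
ft_force: [0.2, -0.4, -2.4]
gripper_width: 0.0219
finger_force: 30.0
```

>>> {"method": "drive_tool", "body": {"plan": [[[0,0,0],[0,0,-0.1],1],[[0,0,0],[0,0,-0.1],0],[[0,0,0],[0,0,-0.1],0],[[0,0,0],[0,0,-0.1],0],[[0,0,0],[0,0,3],0]]}}

```text
time_s: 22.75
position: [0.5024, 0.1023, 0.1007]
eef_rot: [0.77, 0.639, -0.002, -0.001]
ft_force: [0.3, 0.1, 0.9]
gripper_width: 0.0451
finger_force: 0.0
```

>>> {"method": "drive_tool", "body": {"plan": [[[0,0,0],[0,0,4],0],[[0,0,0],[0,0,9],0],[[0,0,-3],[-1,-4,9],0],[[0,0,-3],[-1,-8,9],0],[[0,0,-3],[-1,-12,9],-0.3]]}}

```text
time_s: 23.25
position: [0.494, -0.0187, 0.1935]
eef_rot: [0.786, 0.619, 0.001, 0.001]
ft_force: [0.8, 0.8, -0.3]
gripper_width: 0.0511
finger_force: 0.0
```

>>> {"method": "drive_tool", "body": {"plan": [[[0,0,0],[-1,-3,0],-0.3],[[0,0,0],[-2,-6,0],-0.3],[[0,0,0],[-3,-10,0],-0.3],[[0,0,0],[-4,-14,0],-0.3],[[0,0,0],[-4,-14,0],-0.3]]}}

```text
time_s: 23.75
position: [0.4534, -0.1609, 0.193]
eef_rot: [0.787, 0.617, -0.0, 0.001]
ft_force: [1.2, -0.1, 0.1]
gripper_width: 0.0607
finger_force: 0.0
```

```bash
python3 -c "
from h import *
i,W=bars(save='t2')
cv2.imwrite('pics/c2.png',cv2.resize(i[120:260,90:370],(800,400),interpolation=cv2.INTER_CUBIC))
go(444,-131.5,150,-6.3)
print('wrist');i,W=bars(name='wrist')"
```

```text
bar [608.9 201.5  80.1  22.5 -10.9] z 91.7
bar [596.9 132.8  79.4  22.5 -10.1] z 92.0
bar [584.4  64.5  80.6  22.7  -9.5] z 92.1
bar [501.5  99.   79.9  22.3  79.6] z 92.5
bar [ 301.5 -323.1   80.1   23.1    6.9] z 77.9
 tgt [444, -131.5, 150, -6.3] shift cm [-0.98  2.77 -4.29] turn 7.5 t 23.8 j6 -11.0 tilt [ 0.001 -0.    -1.   ]
wrist
bar [ 446.6 -132.    94.1   22.7   -6.3] z 69.6
```

View pics/c2.png

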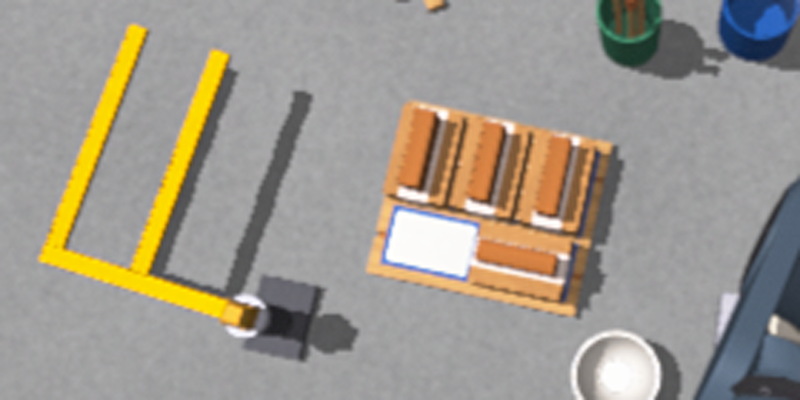

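All four cartons lie flat, within about 2 mm of their places. The post shaft is at c2 px (243,316) and the fork is still clear. Now the red handle.

>>> {"method": "drive_tool", "body": {"plan": [[[0,0,8.2],[-0.9,1,0],-0.3],[[0,0,16.4],[-0.9,2,0],-0.3],[[0,0,24.6],[-0.9,2.9,0],-0.3],[[0,0,32.8],[-0.9,2.9,0],-0.3],[[0,0,41],[-0.9,2.9,0],-0.3]]}}

```text
time_s: 24.35
position: [0.4454, -0.127, 0.1928]
eef_rot: [0.516, 0.856, 0.0, 0.0]
ft_force: [0.4, 0.1, 0.0]
gripper_width: 0.0608
finger_force: 0.0
```

>>> {"method": "drive_tool", "body": {"plan": [[[0,0,8.2],[0,0,0],-0.3],[[0,0,16.4],[0,0,0],-0.3],[[0,0,24.6],[0,0,0],-0.3],[[0,0,32.8],[0,0,0],-0.3],[[0,0,41],[0,0,0],-0.3]]}}

```text
time_s: 24.85
position: [0.4454, -0.1272, 0.1928]
eef_rot: [0.184, 0.983, 0.0, 0.0]
ft_force: [0.4, 0.0, -0.4]
gripper_width: 0.0598
finger_force: 0.0
```

>>> {"method": "drive_tool", "body": {"plan": [[[0,0,8],[0,0,-2],-0.3],[[0,0,15.5],[0,0,-5],-0.3],[[0,0,15.5],[0,0,-8],-0.3],[[0,0,15.5],[0,0,-8],-0.3],[[0,0,15.5],[0,0,-8],-0.3]]}}

```text
time_s: 25.35
position: [0.4455, -0.1278, 0.1133]
eef_rot: [0.053, 0.999, 0.0, -0.0]
ft_force: [0.4, -1.2, 0.3]
gripper_width: 0.0603
finger_force: 0.0
```

```bash
python3 -c "
from h import *
go(445,-131.7,43,83.7)
f=np.load('top0.npz');i=f['i'];M=(f['K'],f['R'],f['t']);W=cloud('top',M,f['d']);z=W[...,2]
H,S,V=cv2.split(cv2.cvtColor(i,cv2.COLOR_BGR2HSV));m=(H>18)&(H<34)&(S>150)&(z>.095)&(z<.118)
P=W[m][:,:2]*1000
r=P-np.array([436,354.2])
for yaw in np.arange(60,84,2):pass
# slab-normal distances: arm = points within 12mm of a line through the spindle
best=max(np.arange(55,90,.25),key=lambda a:((abs(r@[-np.sin(np.radians(a)),np.cos(np.radians(a))])<12)&(r@[np.cos(np.radians(a)),np.sin(np.radians(a))]>20)).sum())
a=np.radians(best);q=r[(abs(r@[-np.sin(a),np.cos(a)])<10)&(r@[np.cos(a),np.sin(a)]>30)]
print('arm yaw',best,rect(q))
s=W[(z>.125)&(z<.16)&(np.hypot(W[...,0]-.436,W[...,1]-.354)<.05)];print('shaft',rect(s),np.nanmax(s[:,2]))
# prong direction
for n,L in((1,0),):
  pr=P[(abs(r@[-np.sin(a),np.cos(a)])>30)&((r@[np.cos(a),np.sin(a)])<150)];print('prong',rect(pr))
"
```

```text
tgt [445, -131.7, 43, 83.7] shift cm [-0.05 -0.39 -7.03] turn -0.2 t 25.4 j6 -106.0 tilt [-0.  0. -1.]
arm yaw 73.0 [3.480180e+04 1.145970e+05 1.794456e+05 1.925240e+04 7.310000e+01]
shaft [436.  354.2  25.2  23.4  73.4] 0.14908808680722224
prong [ 5.974942e+05  4.270141e+05  2.064118e+05  2.155190e+04 -1.610000e+01]
```

>>> {"method": "drive_tool", "body": {"plan": [[[0,0,0],[0,-0.4,-3],-0.3],[[0,0,0],[0,-0.4,-6],-0.3],[[0,0,0],[0,-0.4,-7],-0.3],[[0,0,0],[0,-0.4,-7],0],[[0,0,0],[0,-0.4,-7],0.5]]}}

```text
time_s: 25.85
position: [0.4461, -0.1327, 0.0441]
eef_rot: [0.053, 0.999, -0.0, 0.001]
ft_force: [-1.2, 0.2, -0.1]
gripper_width: 0.0488
finger_force: 0.0
```

>>> {"method": "drive_tool", "body": {"plan": [[[0,0,0],[0,0,0],1],[[0,0,0],[0,0,0],1],[[0,0,0],[0,0,0],1],[[0,0,0],[0,0,0],1]]}}

```text
time_s: 26.25
position: [0.4455, -0.1326, 0.0432]
eef_rot: [0.053, 0.999, -0.0, 0.0]
ft_force: [-1.2, 0.8, 7.1]
gripper_width: 0.0238
finger_force: 30.0
```

```bash
python3 -c "
from h import *
go(445,-131.7,43,83.7)"
```

```text
tgt [445, -131.7, 43, 83.7] shift cm [-0.05  0.09 -0.02] turn -0.2 t 26.2 j6 -106.0 tilt [ 0.001 -0.    -1.   ]
```

>>> {"method": "drive_tool", "body": {"plan": [[[0,0,0],[0,0,3],1],[[0,0,0],[0,0,8],1],[[0,0,0],[0,0,13],1],[[0,0,0],[0,0,18],1],[[0,0,0],[0,0,19.5],1]]}}

```text
time_s: 26.75
position: [0.4464, -0.133, 0.2424]
eef_rot: [0.053, 0.999, -0.001, 0.003]
ft_force: [1.1, -0.7, -3.8]
gripper_width: 0.024
finger_force: 30.0
```

>>> {"method": "drive_tool", "body": {"plan": [[[0,0,-1],[0.8,4.5,0],1],[[0,0,-2],[1.6,9,0],1],[[0,0,-3],[2.4,13.5,0],1],[[0,0,-4],[3.2,18,0],1],[[0,0,-5],[4,22.5,0],1]]}}

```text
time_s: 27.25
position: [0.4848, 0.0943, 0.2374]
eef_rot: [0.097, 0.995, -0.0, -0.0]
ft_force: [0.7, -0.3, -3.6]
gripper_width: 0.0242
finger_force: 30.0
```

>>> {"method": "drive_tool", "body": {"plan": [[[0,0,-1],[0.8,4.5,0],1],[[0,0,-2],[1.6,9,0],1],[[0,0,-3],[2.4,13.5,0],1],[[0,0,-4],[3.2,18,0],1],[[0,0,-5],[4,22.5,0],1]]}}

```text
time_s: 27.75
position: [0.5248, 0.3193, 0.2371]
eef_rot: [0.141, 0.99, -0.0, -0.0]
ft_force: [0.9, -0.1, -3.2]
gripper_width: 0.0239
finger_force: 30.0
```

>>> {"method": "drive_tool", "body": {"plan": [[[0,0,-0.3],[0,2,0],1],[[0,0,-0.3],[0,4,0],1],[[0,0,-0.3],[0,4,0],1],[[0,0,-0.3],[0,4,0],1]]}}

```text
time_s: 28.15
position: [0.5248, 0.3572, 0.237]
eef_rot: [0.143, 0.99, -0.001, -0.001]
ft_force: [0.3, -0.4, -3.7]
gripper_width: 0.0239
finger_force: 30.0
```

```bash
python3 -c "
from h import *
go(438,357.5,200,73.2)
M=cm('wrist');i,d=capture('wrist');cv2.imwrite('pics/w2.png',i);W=cloud('wrist',M,d);z=W[...,2]
for lo,hi in((.142,.16),(.112,.16),(.095,.1115)):
  for s,p in comps(W,(z>lo)&(z<hi),60): print(lo,s,rect(p),np.median(p[:,2]))
print('handle');
H,S,V=cv2.split(cv2.cvtColor(i,cv2.COLOR_BGR2HSV));
for s,p in comps(W,((H<6)|(H>174))&(S>170)&(z>.2)&(z<.3),60):print(s,rect(p),np.median(p[:,2]))
"
```

```text
tgt [438, 357.5, 200, 73.2] shift cm [-8.68  0.03 -3.7 ] turn -0.4 t 28.1 j6 -44.0 tilt [-0.001 -0.001 -1.   ]
0.142 [280 100  24  25 512] [439.6 357.7  20.7  20.4  73.6] 0.14551320444478988
0.112 [275  91  36  43 892] [438.9 356.3  39.7  34.8 -17.8] 0.14377780737869328
0.095 [ 306  100  199  187 9171] [560.6 438.1 207.8 201.8 -17.2] 0.10968066967070825
handle
[ 296  171   45  119 4951] [510.6 361.9  65.   24.8 -16.9] 0.26331690915471395
[300 321  37  11 390] [565.6 345.5  21.9   9.8  72.6] 0.26337621293251856
```

View pics/w2.png

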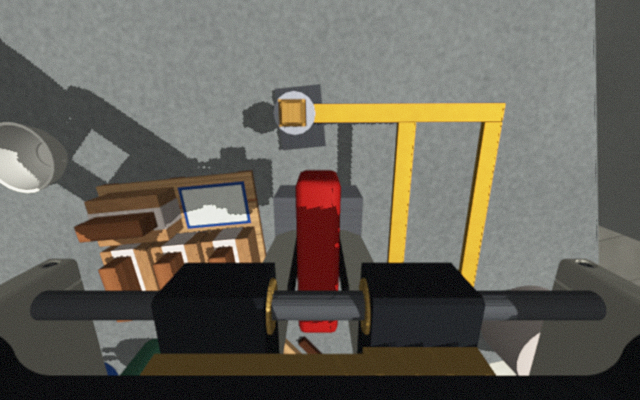

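In the wrist view the shaft top is at (292,112) and the gripped handle at (318,250). The handle centre matches the TCP, and the shaft sits 85 mm towards -x at the same yaw.

>>> {"method": "drive_tool", "body": {"plan": [[[0,0,0],[-3,0,0],1],[[0,0,0],[-6,0,0],1],[[0,0,0],[-8.5,0,0],1],[[0,0,0],[-8.5,0,-2],1],[[0,0,0],[-8.5,0,-3],1]]}}

```text
time_s: 28.7
position: [0.4396, 0.3564, 0.207]
eef_rot: [0.143, 0.99, -0.0, -0.0]
ft_force: [-0.3, 0.1, -3.3]
gripper_width: 0.0241
finger_force: 30.0
```

>>> {"method": "drive_tool", "body": {"plan": [[[0,0,0],[0,0,0],1],[[0,0,0],[0,0,0],1]]}}

```text
time_s: 28.9
position: [0.4407, 0.3571, 0.2079]
eef_rot: [0.143, 0.99, -0.0, 0.0]
ft_force: [-0.1, 0.2, -1.5]
gripper_width: 0.0237
finger_force: 30.0
```

```bash
python3 -c "
from h import *
go(439.5,357.5,155,73.2);print(ctrl.state()['ft_force'])
M=cm('top');i,d=capture('top');cv2.imwrite('pics/c3.png',cv2.resize(i[170:270,120:250],None,fx=4,fy=4))
"
```

```text
tgt [439.5, 357.5, 155, 73.2] shift cm [-0.12  0.04 -5.29] turn -0.3 t 28.9 j6 -39.0 tilt [ 0. -0. -1.]
[-0.07140516  0.19832263 -1.47222233]
```

>>> {"method": "drive_tool", "body": {"plan": [[[0,0,0],[-0.1,0,0],1],[[0,0,0],[-0.1,0,-1],1],[[0,0,0],[-0.1,0,-2],1],[[0,0,0],[-0.1,0,-2.5],1],[[0,0,0],[-0.1,0,-2.7],1]]}}

```text
time_s: 29.45
position: [0.4388, 0.3573, 0.1796]
eef_rot: [0.143, 0.99, -0.001, -0.001]
ft_force: [1.1, 0.4, -2.6]
gripper_width: 0.0239
finger_force: 30.0
```

>>> {"method": "drive_tool", "body": {"plan": [[[0,0,0],[0,0,-0.2],1],[[0,0,0],[0,0,-0.5],1],[[0,0,0],[0,0,-0.5],1]]}}

```text
time_s: 29.75
position: [0.4391, 0.3574, 0.1754]
eef_rot: [0.143, 0.99, -0.0, -0.0]
ft_force: [-0.5, -0.2, -3.8]
gripper_width: 0.0238
finger_force: 30.0
```

Underside at about 132 mm, below the taper and with no resisting force, so it's on the shaft. Continuing down.

>>> {"method": "drive_tool", "body": {"plan": [[[0,0,0],[0,0,-0.5],1],[[0,0,0],[0,0,-1],1],[[0,0,0],[0,0,-1.5],1],[[0,0,0],[0,0,-1.5],1]]}}

```text
time_s: 30.15
position: [0.4388, 0.3572, 0.1597]
eef_rot: [0.143, 0.99, -0.0, -0.001]
ft_force: [-0.0, 0.5, -2.5]
gripper_width: 0.024
finger_force: 30.0
```

>>> {"method": "drive_tool", "body": {"plan": [[[0,0,0],[0,0,-0.3],1],[[0,0,0],[0,0,-0.5],1],[[0,0,0],[0,0,-0.5],1]]}}

```text
time_s: 30.45
position: [0.4391, 0.3575, 0.1554]
eef_rot: [0.143, 0.99, -0.0, -0.0]
ft_force: [0.2, 0.6, -2.6]
gripper_width: 0.0238
finger_force: 30.0
```

>>> {"method": "drive_tool", "body": {"plan": [[[0,0,0],[0,0,-0.1],1],[[0,0,0],[0,0,-0.2],1],[[0,0,0],[0,0,-0.2],1]]}}

```text
time_s: 30.75
position: [0.4393, 0.3576, 0.1552]
eef_rot: [0.143, 0.99, 0.0, 0.0]
ft_force: [-4.7, -2.3, 11.6]
gripper_width: 0.0235
finger_force: 30.0
```

```bash
python3 -c "
from h import *
bars();go(439,357.4,155,73.2);print(ctrl.state()['torque'])"
```

```text
bar [608.7 201.5  80.2  23.1 -10.2] z 91.8
bar [596.8 132.9  79.6  22.5 -10.5] z 92.2
bar [583.9  64.8  80.1  22.6  -9.9] z 92.4
bar [501.3  98.7  79.4  22.4  79.4] z 92.8
bar [ 301.7 -323.    79.8   22.8    7.1] z 77.9
 tgt [439, 357.4, 155, 73.2] shift cm [-0.03 -0.02 -0.02] turn -0.4 t 30.8 j6 -39.0 tilt [ 0.001  0.    -1.   ]
[-0.70831469  0.93040754  0.01007338]
```

The handle is seated at 155 mm with an 11.6 N contact force, and all cartons are in place. Turning clockwise.

>>> {"method": "drive_tool", "body": {"plan": [[[0,0,0],[0,0,0.15],1],[[0,0,-3],[0,0,0.15],1],[[0,0,-8],[0,0,0.15],1],[[0,0,-13],[0,0,0.15],1],[[0,0,-18],[0,0,0.15],1]]}}

```text
time_s: 31.3
position: [0.4389, 0.3577, 0.1552]
eef_rot: [0.298, 0.955, 0.0, -0.0]
ft_force: [-2.8, 0.5, -1.0]
gripper_width: 0.0241
finger_force: 30.0
```

>>> {"method": "drive_tool", "body": {"plan": [[[0,0,-5],[0,0,0],1],[[0,0,-10],[0,0,0],1],[[0,0,-15],[0,0,0],1],[[0,0,-20],[0,0,0],1],[[0,0,-25],[0,0,0],1]]}}

```text
time_s: 31.8
position: [0.439, 0.3579, 0.1553]
eef_rot: [0.497, 0.868, 0.0, -0.0]
ft_force: [-1.7, 1.5, -1.9]
gripper_width: 0.0239
finger_force: 30.0
```

```bash
python3 -c "
from h import *
go(439.2,357.6,155.2,73.2);print(ctrl.state()['torque'],ctrl.state()['ft_force'])"
```

```text
tgt [439.2, 357.6, 155.2, 73.2] shift cm [ 0.02 -0.03 -0.01] turn 42.8 t 31.8 j6 4.0 tilt [-0.     0.001 -1.   ]
[0.36818895 0.38924197 0.14835573] [-1.69564431  1.54666751 -1.93071905]
```

>>> {"method": "drive_tool", "body": {"plan": [[[0,0,-5],[0,0,0],1],[[0,0,-10],[0,0,0],1],[[0,0,-15],[0,0,0],1],[[0,0,-20],[0,0,0],1],[[0,0,-25],[0,0,0],1]]}}

```text
time_s: 32.3
position: [0.4392, 0.358, 0.1553]
eef_rot: [0.673, 0.74, 0.0, -0.0]
ft_force: [-0.2, 3.1, -2.6]
gripper_width: 0.0236
finger_force: 30.0
```

>>> {"method": "drive_tool", "body": {"plan": [[[0,0,-5],[0,0,0],1],[[0,0,-10],[0,0,0],1],[[0,0,-14],[0,0,0],1],[[0,0,-16],[0,0,0],1],[[0,0,-17],[0,0,0],1]]}}

```text
time_s: 32.8
position: [0.4393, 0.3579, 0.1553]
eef_rot: [0.774, 0.633, 0.001, -0.0]
ft_force: [0.0, 4.1, -1.8]
gripper_width: 0.024
finger_force: 30.0
```

```bash
python3 -c "
from h import *
go(439.2,357.6,155.2,-10.6);print(ctrl.state()['torque'],ctrl.state()['ft_force'])"
```

```text
tgt [439.2, 357.6, 155.2, -10.6] shift cm [-0.01 -0.03 -0.01] turn 0.9 t 32.8 j6 46.0 tilt [ 0.001  0.001 -1.   ]
[0.58424924 0.0023592  0.14636082] [ 0.02149111  4.10421999 -1.76746023]
```

Torque is still only friction (0.146 N m), so there's play left. Continuing in small steps until the stop is felt.

>>> {"method": "drive_tool", "body": {"plan": [[[0,0,-1.5],[0,0,0],1],[[0,0,-3],[0,0,0],1],[[0,0,-4],[0,0,0],1],[[0,0,-4],[0,0,0],1]]}}

```text
time_s: 33.2
position: [0.4394, 0.3579, 0.1553]
eef_rot: [0.796, 0.605, 0.001, -0.0]
ft_force: [1.1, 5.5, -3.7]
gripper_width: 0.0238
finger_force: 30.0
```

```bash
python3 -c "
from h import *
go(439.2,357.6,155.2,-10.6);print(ctrl.state()['torque'],ctrl.state()['ft_force'])"
```

```text
tgt [439.2, 357.6, 155.2, -10.6] shift cm [-0.02 -0.03 -0.01] turn 4.9 t 33.2 j6 50.0 tilt [ 0.001  0.001 -1.   ]
[ 0.9315971  -0.17826928  0.01355503] [ 1.14582724  5.52564212 -3.69652022]
```

>>> {"method": "drive_tool", "body": {"plan": [[[0,0,-1],[0,0,0],1],[[0,0,-2],[0,0,0],1],[[0,0,-3],[0,0,0],1],[[0,0,-3],[0,0,0],1]]}}

```text
time_s: 33.6
position: [0.4394, 0.3579, 0.1553]
eef_rot: [0.812, 0.584, 0.001, -0.0]
ft_force: [1.5, 3.6, -3.9]
gripper_width: 0.0238
finger_force: 30.0
```

```bash
cat > fk.py <<'E'
from h import *
go(439.2,357.6,155.2,-10.6);print(ctrl.state()['torque'],ctrl.state()['ft_force'])
M=cm('top');i,d=capture('top');W=cloud('top',M,d);z=W[...,2]
H,S,V=cv2.split(cv2.cvtColor(i,cv2.COLOR_BGR2HSV));m=(H>18)&(H<34)&(S>150)&(z>.097)&(z<.118)
for s,p in comps(W,m,40):print('yel',s,rect(p))
cv2.imwrite('pics/c4.png',cv2.resize(i[120:270,120:340],(792,540),interpolation=cv2.INTER_CUBIC))
E
python3 fk.py
```

```text
tgt [439.2, 357.6, 155.2, -10.6] shift cm [-0.02 -0.03 -0.01] turn 7.9 t 33.6 j6 53.0 tilt [ 0.001  0.001 -1.   ]
[ 0.96325006 -0.13058125  0.0183068 ] [ 1.47202594  3.63585038 -3.85092905]
yel [ 176  158  102   63 1438] [532.8 219.7 249.6 180.1  79.6]
```

View pics/c4.png

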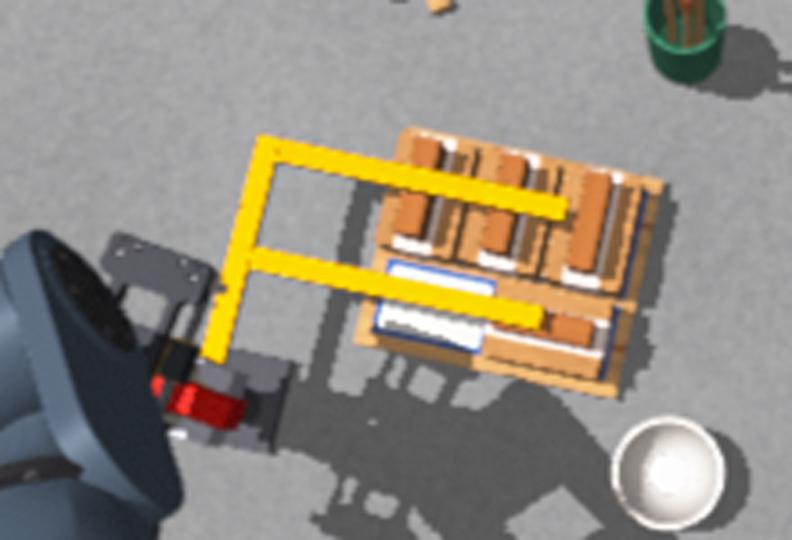

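The fork lies across the layer with prong yaw 79.6, which matches the slab. I'll press a little more to feel the stop.

>>> {"method": "drive_tool", "body": {"plan": [[[0,0,-1],[0,0,0],1],[[0,0,-2],[0,0,0],1],[[0,0,-3],[0,0,0],1],[[0,0,-3],[0,0,0],1]]}}

```text
time_s: 34.05
position: [0.4393, 0.3577, 0.1553]
eef_rot: [0.826, 0.563, 0.0, 0.0]
ft_force: [0.4, 4.3, -1.5]
gripper_width: 0.0242
finger_force: 30.5
```

```bash
python3 fk.py
```

```text
tgt [439.2, 357.6, 155.2, -10.6] shift cm [-0.01 -0.01 -0.01] turn 10.8 t 34.0 j6 56.0 tilt [ 0.001  0.    -1.   ]
[ 0.77850194 -0.1817658   0.70732914] [ 0.39104753  4.3356243  -1.4849786 ]
yel [ 177  158  101   63 1432] [532.  219.3 249.  181.   79. ]
```

Torque of 0.71 N m, well above friction: the fork is at the stop. Easing off, releasing and lifting away.

>>> {"method": "drive_tool", "body": {"plan": [[[0,0,2],[0,0,0],1],[[0,0,2],[0,0,0],-0.1],[[0,0,2],[0,0,0],-0.1],[[0,0,2],[0,0,0],-0.1],[[0,0,2],[0,0,1],-0.1]]}}

```text
time_s: 34.6
position: [0.4386, 0.3569, 0.1644]
eef_rot: [0.816, 0.577, -0.001, 0.0]
ft_force: [-0.4, -0.5, 0.2]
gripper_width: 0.0495
finger_force: 0.0
```

>>> {"method": "drive_tool", "body": {"plan": [[[0,0,0],[0,0,2],-0.1],[[0,0,0],[0,0,5],-0.1],[[0,0,0],[0,0,9],-0.1],[[0,0,0],[-4,1,11],-0.1],[[0,0,0],[-8,2,11],-0.1]]}}

```text
time_s: 35.1
position: [0.3594, 0.3781, 0.2788]
eef_rot: [0.817, 0.577, 0.003, -0.0]
ft_force: [0.5, 1.1, -0.1]
gripper_width: 0.0515
finger_force: 0.0
```

>>> {"method": "drive_tool", "body": {"plan": [[[0,0,0],[-4,2,0],-0.1],[[0,0,0],[-8,4,0],-0.1],[[0,0,0],[-10,6,0],-0.1],[[0,0,0],[-10,8,0],-0.1],[[0,0,0],[-10,8,0],-0.1]]}}

```text
time_s: 35.6
position: [0.2585, 0.4588, 0.2758]
eef_rot: [0.816, 0.578, 0.0, -0.0]
ft_force: [0.5, 0.0, 0.5]
gripper_width: 0.0511
finger_force: 0.0
```

```bash
cat >> fk.py <<'E'
for s,p in comps(W,(z>.088)&(z<.097),40):print('bar',rect(p))
for s,p in comps(W,(z>.165)&(z<.2),60):print('high',s,rect(p),np.median(p[:,2]))
E
python3 fk.py
```

```text
tgt [439.2, 357.6, 155.2, -10.6] shift cm [ 18.07 -10.12 -12.06] turn 8.7 t 35.6 j6 75.0 tilt [ 0.     0.001 -1.   ]
[-0.11524282  0.08941828 -0.02195005] [0.51562655 0.02615431 0.48308069]
yel [ 177  158  101   63 1453] [533.8 218.5 249.9 179.6  80. ]
bar [635.2 196.6  24.6  21.8  -9.2]
bar [622.5 128.   27.1  21.8  -7. ]
bar [584.2  64.5  80.2  22.4 -10.8]
bar [586.6 205.6  34.4  22.3 -11. ]
bar [573.9 137.1  33.8  21.8  -8.1]
bar [501.3  97.8  77.3  21.8  79.4]
high [149 219  38  21 367] [435.8 354.1  96.1  24.1  71.8] 0.18034702798581012
high [273 380  22  20 102] [ 51.9  43.3  65.8   9.3 -48.2] 0.180446772410699
```

View pics/c4.png

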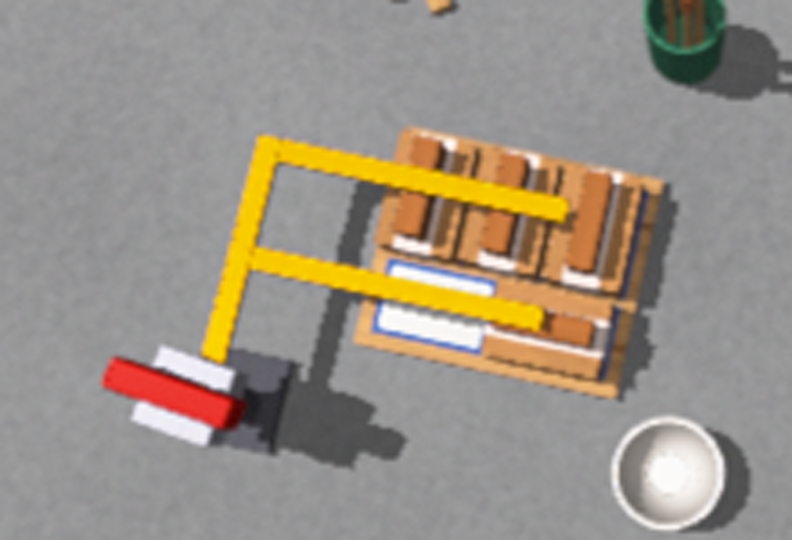

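The view shows the handle seated on the shaft (top at 181 mm, px (172,393)), the fork home over the layer, all four cartons square in place, and the bowl and pot untouched. Handing in.

```bash
python3 -c "
from cell import ctrl
print(ctrl.job_done())"
```

```text
the job is handed in; nothing more can be done
None
```

The job is handed in: all four cartons are laid within about 2 mm of their painted places, the handle is seated on the shaft, and the fork was turned by it to the stop over the layer, with the mug, brush pot and bowl left alone.

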